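# Seat the proud test-pot cover

### The arm

A 6-joint arm with a two-finger parallel gripper is mounted at the origin on the work surface; the furniture and walls round the work are solid. World frame = base frame: x ahead of the robot, y to its left, z up, the work surface at z = 0. Lengths are in m, angles in rad, forces in N, time in s.
With the tool pointing down it reaches from about 0.325 to 0.85 m from the base axis. Payload 15.5 kg.
Tool frame: the origin (TCP) lies at the very end of the fingers, on their centre line; the grasp point (between the pads) lies behind it (grasp_offset is the z of the grasp point in the tool frame, in m); z points along the fingers, x is the direction in which the jaws open and shut, and the axes are right-handed (so a half turn about z gives the same grasp; the last joint's range is limited). The gripper opens to 91 mm and grips with 3 to 60 N. Pads are 32 mm wide; open, the fingers measure 118 mm over their backs; the gripper's body (76 mm by 178 mm) begins 60 mm behind the grasp point.
Start: joints at [-1.442, 0.494, 1.345, -0, 1.302, -0.096], TCP at [0.139, -0.609, 0.214] pointing down, gripper open.
Joint ranges: [-2.91, 2.91], [-0.82, 2.16], [0.22, 2.67], [-1.22, 4.37], [0.12, 2.79], [-3.08, 3.08]. Speed limits (rad/s): [1.89, 1.89, 2.57, 3.01, 3.01, 3.01].

### API

Orientations are given as a 3x3 rotation matrix whose columns are the frame's x, y, z axes.
In Python, from station import get_obs, read_camera, camera_params, close_job, outline_of, place_of, grasp_offset gives the robot as it stands. The module is installed in compiled form; this text tells all that it offers.
- The arm moves only by the tool arm_command, never from a script. Its argument "rows" is a list of rows, each an object of numbers: "x", "y", "z": the shift along the tool's x, y, z in units of 0.12 m (1.0 is 0.12 m); "wx", "wy", "wz": the turn, a rotation vector about the tool's x, y, z in units of 180 degrees (1.0 is 180 degrees); "claw": the gripper command: -1 is fully open, 1 is shut, values between are in proportion. In form: [{"x": .., "y": .., "z": .., "wx": .., "wy": .., "wz": .., "claw": ..}, ...]. A call has 1 to 5 rows; each row shifts and turns the commanded pose from where the row before left it, along the tool's axes as they then stand; what a row does not reach is not made up. A row lasts 1/8 s, in which the tool goes at most 62.5 mm and 10.7 degrees, less where a joint would pass 70% of its speed; a pose out of reach is approached as far as the arm can. A call with a number of a shift or a turn outside -1 to 1 is refused whole. A call with a gripper value outside its range is refused whole. The fingers move at their own pace and stop on an object; "newtons" is the grip in N (left out, the last holds). Time passes only in rows, so rows that do not move let the fingers close. It gives the time, the measured TCP pose, the force and the opening at its end, in the units of the state.
- get_obs(): the state, without advancing time (a new reading comes with each control period).
- read_camera(name): name is "side" or "top" or "wrist"; returns the picture (384x512x3 uint8, red, green, blue); there is no depth.
- camera_params(name): a dict with "K" (3x3 intrinsics, pixels), "extrinsics" (4x4, takes a point from world to camera coordinates); the wrist camera has in their place "mount" (4x4, takes a point from camera to tool coordinates, whose origin is the TCP and whose axes are the tool frame's). Camera axes: x right, y up, looking along -z (the intrinsics and any distortion apply to the point x, -y, -z); pixel columns grow to the right and rows downward; lengths in m; the calibration is good to about 2 mm. A picture is of the moment at which its call begins: read the wrist's pose just before it. camera_params takes no time and is no camera call.
- close_job(): hands the job in, once; it reports no verdict.
Trained networks look in the newest picture that a camera, given by its name, has taken for a name from the list of things; names that differ only in an ending like _2 or _b are one class to them, and where a whole thing is asked for, a point or a joint stands for the part that bears it (a point fixed in the world has none). Each returns a list of dicts, best first, with "conf" (0 to 1); they miss things now and then, are a little off and sometimes report something else, mostly with a low value. They report only what shows in the picture. A call takes as long as a camera call. They do not tell look-alikes from the thing itself.
- outline_of(camera, name): "pixels" (384x512 bool, what is visible of it) and "extent" ([left, top, right, bottom] as shares, 0 to 1, of the picture: columns of its width, rows of its height, round what is visible of it).
- place_of(camera, name): "centre" ([column, row] as shares, 0 to 1, of the picture: columns of its width, rows of its height: a listed point, or the origin of a listed thing).
The state is a dict: "time_s": time; "qpos": joint angles; "qvel": joint speeds; "joint_torque": joint torques, N m; "eef_pos": TCP position; "ee_rot": TCP orientation; "wrist_force": force on the tool from outside, world axes, zero at the start; "torque": the same for the moment, N m; "gripper_width": finger opening in m.
Only numpy, scipy, OpenCV 4.12 (cv2) and the standard library are available. Lean on these libraries where they do the work, as an engineer would, in place of code of your own. Each camera call takes 0.05 s, during which the arm holds its last target.

### The job

Two filter test pots stand on the bench, each with its cover on, but one cover is not home: its lugs ride on the rim and it stands proud. Take that cover by its grip bar and turn it on its seat, without lifting it out of the pot, until the lugs drop into the hidden slots and the cover sits fully down; then let go. Leave the other pot's cover alone.

Things in the scene. Friction and masses are not known exactly. Their poses are not given: they have to be found in the camera images.
- cover: Proud round grey cover, 0.2 kg. Origin: on its axis, in the underside of its flange (88 mm across, 8 thick); z up. Below, hidden: spigot 51 mm across, 32 long; two lugs 12 mm wide and deep at its +y and -y. Now 74 mm above the pot's underside, lugs on the rim; turned 30 to 63 deg clockwise (from above), bar in line with the pot's ribs, it drops 12 mm by its weight or a light push. Half turns are alike.
- cover_bar (a point): Middle of the straight grip bar on top of the proud cover, on the axis, 26 mm above the cover's origin. The bar runs along the cover's y: 70 mm long, 14 mm thick (x), from 8 to 44 mm above the origin, on a foot 22 x 76 mm ending 12 mm above it. Grip it from above, across its thickness.
- pot: Pot under the proud cover: aluminium, bolted down, 92 mm across, rim 62 mm high, foot disc 120 mm across, brass outlet at its +x. Origin: centre of its underside; z up. Bore 54 mm; two slots for the lugs, 16 mm deep, in the rim at its +y and -y, hidden by the cover, a small upright rib on the outer wall below each. The lugs drop in within 10 deg of true; the slots' ends stop them beyond.
- other_cover: Cover of the other pot, same shape and origin, already home (origin 62 mm up, on its pot's rim): leave it there. The two pots' axes are at least 160 mm apart.
Not all that is in view belongs to the job. Leave any blue or green look-alike of the cover alone. Leave any blue or purple look-alike of the pot alone.

How it is judged:
At the end, for the whole second after the job is handed in: The cover is fully down in its pot (flange within 2.5 mm of the rim, axes within 6 mm, level within 3 degrees), at rest and released; the other cover is within 10 mm of where it was (z of cover in the frame of pot below 0.0645 m and horizontal distance between cover and pot below 0.006 m and angle between cover's own z axis and vertical below 0.06 rad and linear speed of cover below 0.02 m/s and distance of other_cover from where it was at the start of the episode below 0.01 m); the robot touches nothing.
It fails at once if the cover is lifted out of its pot (more than 20 mm above its proud height) (z of cover in the frame of pot above 0.094 m).
It fails at once if the other cover is disturbed (moved more than 10 mm) (distance of other_cover from where it was at the start of the episode above 0.01 m).
It also fails if it takes over 34 s, if anything falls off the work surface, if the arm or the gripper's body presses on something with over 40 N, if the wrist force passes 120 N, or if a joint passes its speed limit or range.

## Working session

There is one attempt and no reset: what is moved stays moved. The work goes in short steps, Python scripts to look and compute and a tool call to move; the robot and the scene stay as the last step left them, time stands still between calls to the robot, and variables do not carry over. Pictures are saved under pics/ and viewed, and the job is handed in when it is done.

Besides the shell and the picture viewer there is one more tool, called as name(argument=value, ...), one argument or row to a line, values as JSON. arm_command: Moves the arm, as the interface text tells. Shifts and turns lie within -1 to 1; 1 stands for 0.12 m of shift or 180 degrees of turn. Its arguments: {"type":"object","properties":{"rows":{"type":"array","items":{"type":"object","properties":{"x":{"type":"number","minimum":-1,"maximum":1},"y":{"type":"number","minimum":-1,"maximum":1},"z":{"type":"number","minimum":-1,"maximum":1},"wx":{"type":"number","minimum":-1,"maximum":1},"wy":{"type":"number","minimum":-1,"maximum":1},"wz":{"type":"number","minimum":-1,"maximum":1},"claw":{"type":"number"}}}},"newtons":{"type":"number"}},"required":["rows"]}

```bash
mkdir -p pics
python3 - <<'E'
from station import *
import cv2,numpy as np
for c in ["side","top","wrist"]:
    im=read_camera(c); cv2.imwrite(f"pics/{c}0.png",im[:,:,::-1]); 
    p=camera_params(c); print(c,{k:np.round(v,4).tolist() if not isinstance(v,str) else v for k,v in p.items()})
    for n in ["cover","cover_bar","pot","other_cover"]:
        print(n,[(np.round(np.array(r["centre"])*[512,384],1).tolist(),round(r["conf"],2)) for r in place_of(c,n)])
o=get_obs(); print(o["time_s"],o["eef_pos"],o["ee_rot"],o["gripper_width"],grasp_offset)
E
```

```text
side {'K': [[353.6701, 0.0, 253.7376], [0.0, 353.6701, 191.9366], [0.0, 0.0, 1.0]], 'extrinsics': [[-0.9275, -0.3737, -0.0096, 0.4119], [0.1704, -0.4455, 0.8789, -0.192], [-0.3327, 0.8136, 0.4769, -0.7704], [0.0, 0.0, 0.0, 1.0]]}
cover [([291.7, 198.4], 0.74), ([282.9, 168.9], 0.63), ([237.7, 176.6], 0.57)]
cover_bar [([279.3, 159.9], 0.8), ([294.6, 185.3], 0.66), ([234.0, 169.4], 0.56)]
pot [([239.3, 197.6], 0.9), ([262.7, 235.9], 0.75), ([269.5, 277.3], 0.72)]
other_cover [([197.3, 246.1], 0.59)]
top {'K': [[358.4355, 0.0, 260.7062], [0.0, 358.4355, 192.2869], [0.0, 0.0, 1.0]], 'extrinsics': [[-0.0153, -0.9999, -0.0028, -0.079], [0.9939, -0.0155, 0.1095, -0.4939], [-0.1095, -0.0011, 0.994, -0.9005], [0.0, 0.0, 0.0, 1.0]]}
cover [([292.8, 225.8], 0.87), ([289.9, 159.4], 0.65), ([369.8, 195.1], 0.59), ([287.7, 154.1], 0.31)]
cover_bar [([288.5, 156.3], 0.81), ([370.4, 190.0], 0.79), ([299.3, 225.8], 0.61)]
pot [([180.5, 251.8], 0.92), ([289.2, 163.0], 0.86), ([236.0, 219.3], 0.71)]
other_cover [([167.2, 177.0], 0.57)]
wrist {'K': [[318.9236, 0.0, 254.9865], [0.0, 318.9236, 193.975], [0.0, 0.0, 1.0]], 'mount': [[1.0, -0.0008, 0.0013, 0.0003], [-0.0004, -0.9573, -0.289, -0.0818], [0.0015, 0.289, -0.9573, -0.1715], [0.0, 0.0, 0.0, 1.0]]}
cover []
cover_bar []
pot []
other_cover []
0.75 [ 0.13868565 -0.60941287  0.21392761] [[ 2.21887777e-01 -9.75072210e-01 -1.38200156e-05]
 [-9.75072210e-01 -2.21887776e-01 -1.35656115e-05]
 [ 1.01609582e-05  1.64855565e-05 -1.00000000e+00]] 0.09093721040212202 -0.0188
```

View pics/side0.png

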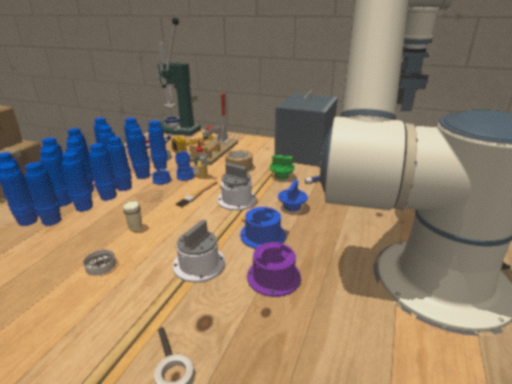

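View pics/top0.png

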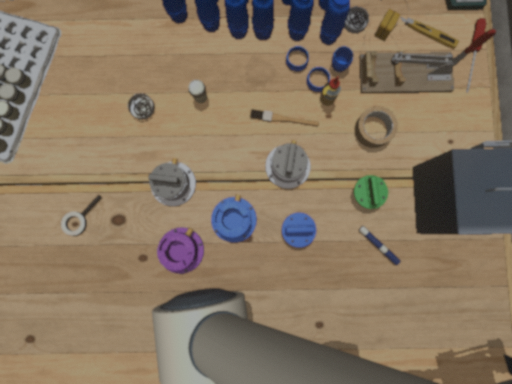

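Run:
```python
import cv2,numpy as np
s=cv2.imread("pics/side0.png");t=cv2.imread("pics/top0.png")
R=lambda a:cv2.resize(a,(400,300),interpolation=cv2.INTER_CUBIC)
a=np.hstack([R(s[210:285,160:260]),R(s[150:225,190:290])])
b=np.hstack([R(t[145:220,120:220]),R(t[130:205,240:340])])
cv2.imwrite("pics/crop0.png",np.vstack([a,b]))
```

```text
(no output)
```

View pics/crop0.png

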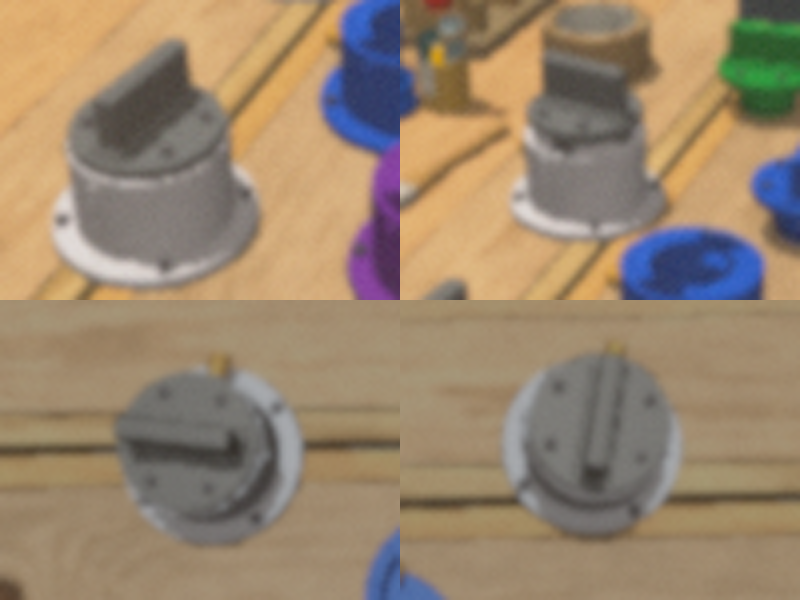

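```bash
cat > h.py <<'E'
from station import *
import numpy as np,cv2
def proj(c,P,o=None):
    p=camera_params(c);P=np.atleast_2d(P)
    if 'mount' in p:
        T=np.eye(4);T[:3,:3]=o['ee_rot'];T[:3,3]=o['eef_pos'];E=np.linalg.inv(T@p['mount'])
    else:E=p['extrinsics']
    C=(E@np.c_[P,np.ones(len(P))].T)[:3]
    q=p['K']@np.array([C[0],-C[1],-C[2]]);return (q[:2]/q[2]).T
def ray(c,uv,o=None):
    p=camera_params(c)
    if 'mount' in p:
        T=np.eye(4);T[:3,:3]=o['ee_rot'];T[:3,3]=o['eef_pos'];M=T@p['mount']
    else:M=np.linalg.inv(p['extrinsics'])
    d=np.linalg.inv(p['K'])@np.array([*uv,1.]);d=np.array([d[0],-d[1],-d[2]])
    return M[:3,3],M[:3,:3]@d
def atz(c,uv,z,o=None):
    a,d=ray(c,uv,o);return a+d*(z-a[2])/d[2]
def tri(obs):
    A=np.zeros((3,3));b=np.zeros(3);
    for (a,d) in obs:
        d=d/np.linalg.norm(d);M=np.eye(3)-np.outer(d,d);A+=M;b+=M@a
    return np.linalg.solve(A,b)
E
python3 - <<'E'
from h import *
print(tri([ray("top",(288.5,156.3)),ray("side",(234,169.4))]),atz("top",(288.5,156.3),.1),atz("side",(234,169.4),.1))
print(tri([ray("top",(289.9,159.4)),ray("side",(237.7,176.6))]))
print(tri([ray("top",(289.2,163)),ray("side",(239.3,197.6))]))
print("L", atz("top",(167.2,177),.062),atz("side",(197.3,246.1),.062))
# bar ends top-edge z~.118: crop(605,355)->(291.25,143.75)... 
f=lambda u,v,x0,y0:(x0+u/4,y0+v/4)
for n,(u,v),z in [("R barfar",(618,358),.118),("R barnear",(598,475),.118),("R outlet",(616,348),.03)]:
    uv=f(u-400,v-300,240,130);print(n,atz("top",uv,z))
for n,(u,v),z in [("L b1",(118,424),.106),("L b2",(238,436),.106),("L out",(220,362),.03)]:
    uv=f(u,v-300,120,145);print(n,atz("top",uv,z))
E
```

```text
[ 0.56880319 -0.15492391  0.10487573] [ 0.57078677 -0.15496741  0.1       ] [ 0.57231665 -0.16448153  0.1       ]
[ 0.5635826  -0.16108554  0.07997652]
[ 0.5661099  -0.16606523  0.0056834 ]
L [0.53095121 0.14677665 0.062     ] [0.51475275 0.15773029 0.062     ]
R barfar [ 0.59514982 -0.16840759  0.118     ]
R barnear [ 0.52532119 -0.15489503  0.118     ]
R outlet [ 0.62346584 -0.17582404  0.03      ]
L b1 [0.52708059 0.17732892 0.106     ]
L b2 [0.51874613 0.10582707 0.106     ]
L out [0.57916262 0.1354706  0.03      ]
```

arm_command(
  rows=[
    {"x": -0.316,"y": -0.297},
    {"x": -0.316,"y": -0.297},
    {"x": -0.316,"y": -0.297},
    {"x": -0.316,"y": -0.297},
  ],
)

```text
$.rows[0]: bad value
```

arm_command(
  rows=[
    {"x": -0.316,"y": -0.297},
    {"x": -0.316,"y": -0.297},
    {"x": -0.316,"y": -0.297},
    {"x": -0.316,"y": -0.297},
  ],
)

```text
$.rows[0]: bad value
```

arm_command(
  rows=[
    {"x": -0.082,"y": -0.474},
    {"x": -0.082,"y": -0.474},
    {"x": -0.082,"y": -0.474},
    {"x": -0.082,"y": -0.474},
    {},
  ],
)

```text
$.rows[0]: bad value
```

Run:
```python
from h import *
o=get_obs(); print(o["time_s"],o["eef_pos"],o["ee_rot"][:,0])
im=read_camera("wrist"); cv2.imwrite("pics/w1.png",im[:,:,::-1])
for n in ["cover","cover_bar","pot"]:
    for r in place_of("wrist",n):
        uv=np.array(r["centre"])*[512,384];print(n,uv.round(1),round(r["conf"],2),atz("wrist",uv,{"cover":.074,"cover_bar":.1,"pot":0}[n],o))
```

```text
0.75 [ 0.13868565 -0.60941287  0.21392761] [ 2.21887777e-01 -9.75072210e-01  1.01609582e-05]
```

View pics/w1.png

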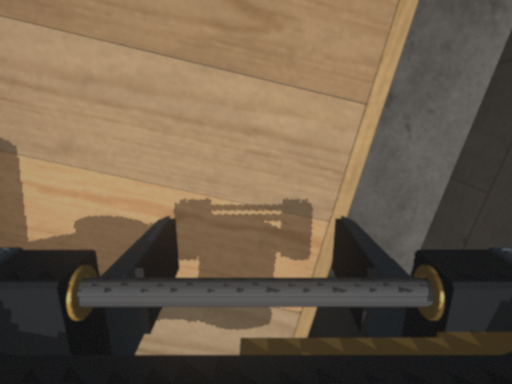

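arm_command(
  rows=[
    {"x": -0.316,"y": -0.297,"z": 0,"wx": 0,"wy": 0,"wz": 0,"claw": -1},
    {"x": -0.316,"y": -0.297,"z": 0,"wx": 0,"wy": 0,"wz": 0,"claw": -1},
    {"x": -0.316,"y": -0.297,"z": 0,"wx": 0,"wy": 0,"wz": 0,"claw": -1},
    {"x": -0.316,"y": -0.297,"z": 0,"wx": 0,"wy": 0,"wz": 0,"claw": -1},
  ],
  newtons=25,
)

```text
time_s: 1.45
eef_pos: [0.2447, -0.4285, 0.214]
ee_rot: [[0.222, -0.975, 0.0], [-0.975, -0.222, -0.0], [0.0, -0.0, -1.0]]
wrist_force: [0.4, 0.2, 0.5]
gripper_width: 0.091
```

arm_command(
  rows=[
    {"x": -0.316,"y": -0.297,"z": 0,"wx": 0,"wy": 0,"wz": 0,"claw": -1},
    {"x": -0.316,"y": -0.297,"z": 0,"wx": 0,"wy": 0,"wz": 0,"claw": -1},
    {"x": -0.316,"y": -0.297,"z": 0,"wx": 0,"wy": 0,"wz": 0,"claw": -1},
    {"x": -0.316,"y": -0.297,"z": 0,"wx": 0,"wy": 0,"wz": 0,"claw": -1},
  ],
)

```text
time_s: 1.95
eef_pos: [0.3501, -0.249, 0.2142]
ee_rot: [[0.222, -0.975, 0.001], [-0.975, -0.222, -0.0], [0.001, -0.0, -1.0]]
wrist_force: [1.1, 0.6, 0.2]
gripper_width: 0.0911
```

arm_command(
  rows=[
    {"x": -0.082,"y": -0.474,"z": 0,"wx": 0,"wy": 0,"wz": 0,"claw": -1},
    {"x": -0.082,"y": -0.474,"z": 0,"wx": 0,"wy": 0,"wz": 0,"claw": -1},
    {"x": -0.082,"y": -0.474,"z": 0,"wx": 0,"wy": 0,"wz": 0,"claw": -1},
    {"x": -0.082,"y": -0.474,"z": 0,"wx": 0,"wy": 0,"wz": 0,"claw": -1},
    {"x": 0,"y": 0,"z": 0,"wx": 0,"wy": 0,"wz": 0,"claw": -1},
  ],
)

```text
time_s: 2.58
eef_pos: [0.5655, -0.1598, 0.2135]
ee_rot: [[0.225, -0.974, 0.001], [-0.974, -0.225, 0.0], [0.0, -0.001, -1.0]]
wrist_force: [-0.4, 0.6, -0.1]
gripper_width: 0.0909
```

Run:
```python
from h import *
o=get_obs(); print(o["time_s"],o["eef_pos"],o["ee_rot"][:,0])
im=read_camera("wrist"); cv2.imwrite("pics/w2.png",im[:,:,::-1])
for n in ["cover","cover_bar","pot"]:
    for r in place_of("wrist",n):
        uv=np.array(r["centre"])*[512,384];print(n,uv.round(1),round(r["conf"],2),atz("wrist",uv,{"cover":.074,"cover_bar":.1,"pot":0}[n],o))
```

```text
2.575 [ 0.56548852 -0.15982429  0.21352677] [ 2.24882577e-01 -9.74385838e-01  2.55423958e-04]
cover [250.2 183. ] 0.75 [ 0.56402061 -0.15512568  0.074     ]
cover [242. 304.] 0.74 [ 0.42328363 -0.17747786  0.074     ]
cover [402.  269.7] 0.61 [ 0.50578729 -0.33898042  0.074     ]
cover_bar [238.8 318.9] 0.76 [ 0.42309897 -0.17509248  0.1       ]
cover_bar [250.7 188.5] 0.6 [ 0.56575038 -0.15558712  0.1       ]
cover_bar [412.8 280.9] 0.57 [ 0.50780689 -0.33772608  0.1       ]
pot [124.2 247.1] 0.58 [ 0.42118163 -0.01471498  0.        ]
```

View pics/w2.png

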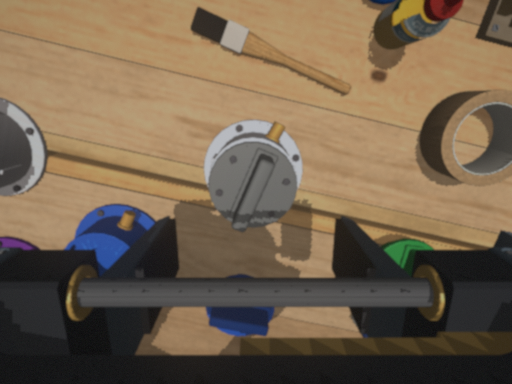

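Run:
```python
import cv2,numpy as np
s=cv2.imread("pics/w2.png");t=cv2.imread("pics/top0.png")
R=lambda a,w,h:cv2.resize(a,(w,h),interpolation=cv2.INTER_CUBIC)
cv2.imwrite("pics/crop2.png",R(s[105:240,180:330],660,594))
s=cv2.imread("pics/side0.png")
cv2.imwrite("pics/crop3.png",R(s[145:215,205:270],550,592))
```

```text
(no output)
```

View pics/crop2.png

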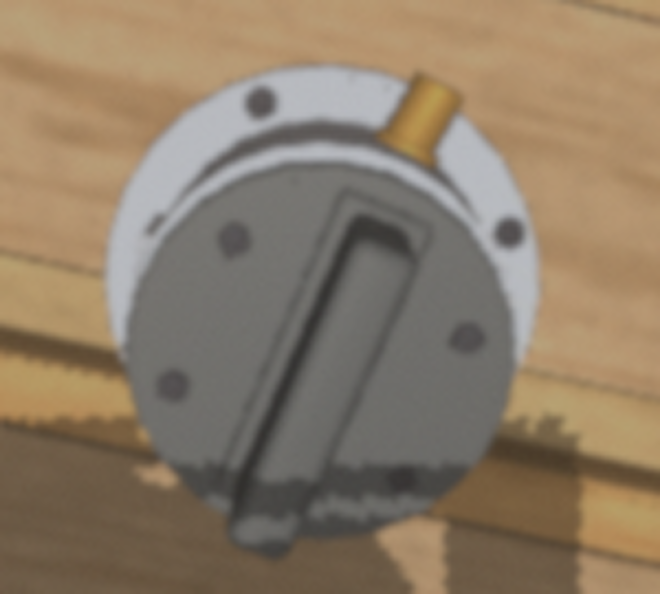

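View pics/crop3.png

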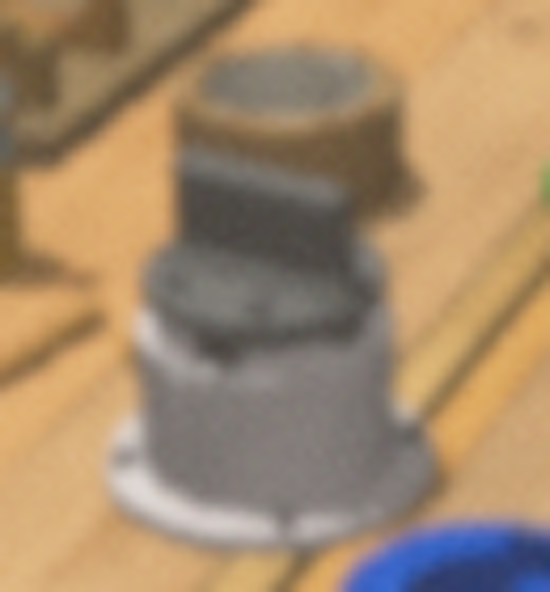

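Run:
```python
from h import *
from scipy.optimize import least_squares
o=get_obs()
f=lambda u,v:(180+u/4.4,105+v/4.4)
# foot edge (top of disc, z~.006)
pts=[(107,275),(118,220),(160,150),(235,90),(330,64),(500,145),(540,270),(528,215)]
W=np.array([atz("wrist",f(*p),.008,o)[:2] for p in pts])
r=least_squares(lambda q:np.hypot(*(W-q[:2]).T)-.06,[.56,-.16]);print("pot",r.x,np.abs(r.fun).max())
c=r.x
# flange edge top z=.082 r .044
pts=[(127,340),(150,260),(215,190),(318,160),(420,190),(490,255),(516,340),(505,410)]
W=np.array([atz("wrist",f(*p),.082,o)[:2] for p in pts])
r=least_squares(lambda q:np.hypot(*(W-q[:2]).T)-.044,[.56,-.16]);print("cover@82",r.x,np.abs(r.fun).max())
W=np.array([atz("wrist",f(*p),.070,o)[:2] for p in pts])
r=least_squares(lambda q:np.hypot(*(W-q[:2]).T)-.044,[.56,-.16]);print("cover@70",r.x,np.abs(r.fun).max())
# foot of bar corners top z .086: far edge
A=atz("wrist",f(343,190),.086,o);B=atz("wrist",f(432,235),.086,o);C=atz("wrist",f(228,455),.086,o)
ang=lambda d:np.degrees(np.arctan2(d[1],d[0]))
print("foot",np.hypot(*(A-B)[:2]),ang(A-B)-90, ang(A-C))
for z in (.015,.025,.035,.045):
  a=atz("wrist",f(440,85),z,o);b=atz("wrist",f(408,150),z,o);m=(a+b)/2
  print(z,"outlet tip",a,ang(a[:2]-c),"axis",ang(a-b),"rib",[ (ang(q[:2]-c),np.hypot(*(q[:2]-c))) for q in [atz("wrist",f(155,225),z,o)]])
```

```text
pot [ 0.55782205 -0.16123228] 0.0013390768905630485
cover@82 [ 0.55901017 -0.16008288] 0.0005418110751801014
cover@70 [ 0.55783049 -0.16069404] 0.0014591616053165196
foot 0.02152943615496543 -13.996192884274876 -10.4877353377899
0.015 outlet tip [ 0.61923861 -0.17762226  0.015     ] -14.942069569738829 axis -12.80796322761384 rib [(np.float64(79.36659942545221), np.float64(0.049537698992371273))]
0.025 outlet tip [ 0.61984087 -0.17671409  0.025     ] -14.01633950450143 axis -12.807963227613861 rib [(np.float64(76.87483358852315), np.float64(0.0491215291669393))]
0.035 outlet tip [ 0.62044313 -0.17580593  0.035     ] -13.101101596359813 axis -12.807963227613795 rib [(np.float64(74.34536279264965), np.float64(0.048799746103160374))]
0.045 outlet tip [ 0.62104539 -0.17489776  0.045     ] -12.19663748135316 axis -12.80796322761399 rib [(np.float64(71.78737268169652), np.float64(0.04857422565066916))]
```

arm_command(
  rows=[
    {"x": -0.48,"y": -0.05,"z": 0,"wx": 0,"wy": 0,"wz": 0,"claw": -1},
    {"x": -0.48,"y": -0.05,"z": 0,"wx": 0,"wy": 0,"wz": 0,"claw": -1},
    {"x": -0.48,"y": -0.05,"z": 0,"wx": 0,"wy": 0,"wz": 0,"claw": -1},
    {"x": -0.48,"y": -0.05,"z": 0,"wx": 0,"wy": 0,"wz": 0,"claw": -1},
    {"x": -0.48,"y": -0.05,"z": 0,"wx": 0,"wy": 0,"wz": 0,"claw": -1},
  ],
)

```text
time_s: 3.4
eef_pos: [0.5269, 0.1267, 0.2144]
ee_rot: [[0.22, -0.975, 0.001], [-0.975, -0.22, -0.0], [0.0, -0.0, -1.0]]
wrist_force: [1.7, -0.1, -0.5]
gripper_width: 0.0909
```

Run:
```python
from h import *
im=read_camera("side"); cv2.imwrite("pics/s3.png",im[:,:,::-1])
o=get_obs(); print(o["time_s"],o["eef_pos"],o["ee_rot"][:,0],np.abs(o["qvel"]).max())
im=read_camera("wrist"); cv2.imwrite("pics/w3.png",im[:,:,::-1])
uv=proj("wrist",[[.523,.142,.07]],o)[0];print(uv)
u,v=(uv-[80,72]).astype(int);u=max(u,0);v=max(v,0)
print(u,v);cv2.imwrite("pics/crop4.png",cv2.resize(im[v:v+144,u:u+160,::-1],(640,576),interpolation=cv2.INTER_CUBIC))
```

```text
3.45 [0.52566068 0.13250939 0.21438529] [ 0.22281479 -0.97485802 -0.0023259 ] 0.14696680080554106
[245.8289527  181.79775799]
165 109
```

View pics/crop4.png

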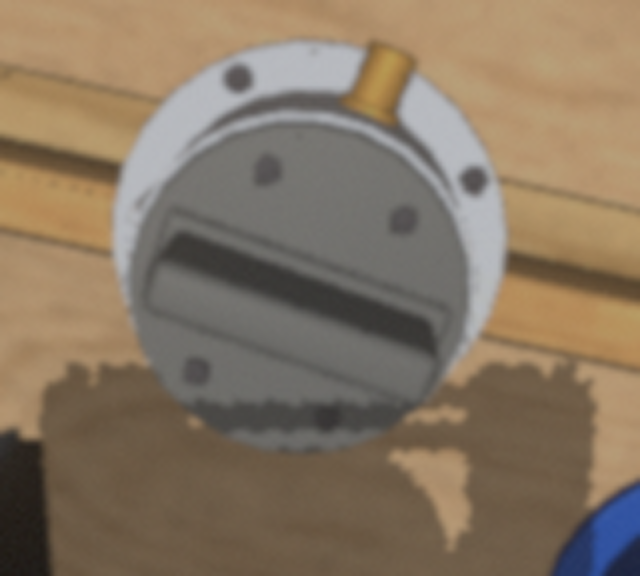

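```bash
python3 - <<'E'
from h import *
from scipy.optimize import least_squares
o=get_obs()
f=lambda u,v:(165+u/4,109+v/4)
pts=[(113,210),(128,150),(180,85),(240,52),(320,39),(470,115),(500,180),(507,235)]
W=np.array([atz("wrist",f(*p),.008,o)[:2] for p in pts])
r=least_squares(lambda q:np.hypot(*(W-q[:2]).T)-.06,[.56,-.16]);print("pot",r.x,np.abs(r.fun).max());c=r.x
pts=[(130,270),(150,215),(215,145),(295,123),(370,135),(430,180),(465,240),(470,290),(300,452)]
for z in (.070,.074,.078,.082,):
  W=np.array([atz("wrist",f(*p),z,o)[:2] for p in pts])
  r=least_squares(lambda q:np.hypot(*(W-q[:2]).T)-q[2],[.56,-.16,.044]);print("cover",z,r.x,np.abs(r.fun).max())
ang=lambda d:np.degrees(np.arctan2(d[1],d[0]))
A=atz("wrist",f(172,212),.074,o);B=atz("wrist",f(447,305),.074,o);C=atz("wrist",f(148,310),.074,o);print("bar",ang(A-B),np.hypot(*(A-B)[:2]),ang(A-C))
a=atz("wrist",f(392,45),.03,o);b=atz("wrist",f(370,112),.03,o);print("outlet",ang(a[:2]-c),ang(a-b))
E
python3 - <<'E'
import cv2
s=cv2.imread("pics/s3.png")
cv2.imwrite("pics/s3c.png",cv2.resize(s[140:290,160:310],(600,600),interpolation=cv2.INTER_CUBIC))
E
```

```text
pot [0.52155971 0.14451084] 0.0008032153647733811
cover 0.07 [0.52180461 0.14421733 0.04350299] 0.0005542371639369673
cover 0.074 [0.52287173 0.14425971 0.04295206] 0.0005472180675543947
cover 0.078 [0.52393885 0.1443021  0.04240112] 0.0005401989729362858
cover 0.082 [0.52500597 0.14434449 0.04185018] 0.0005331798833249496
bar 83.8630114658989 0.07266087008058972 -2.8485737710025756
outlet -8.80796277700836 -5.196223046088635
```

View pics/s3c.png

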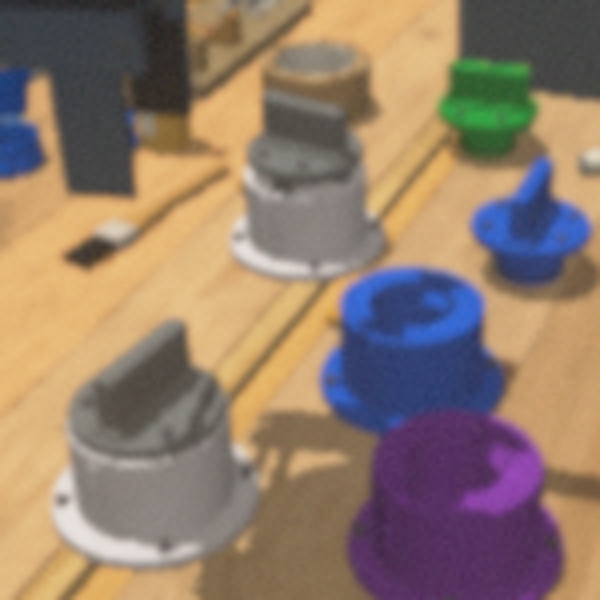

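Run:
```python
from h import *
c=np.array([.558,-.161]);im=cv2.imread("pics/side0.png")
x0,y0=205,145
for a in range(0,360,15):
    d=np.array([np.cos(np.radians(a)),np.sin(np.radians(a))])
    for z in (.062,.074):
        u=proj("side",[[*(c+.044*d),z]])[0]
        if z==.062:print(a,((u-[x0,y0])*550/65).round())
```

```text
0 [170. 294.]
15 [160. 308.]
30 [157. 323.]
45 [164. 338.]
60 [179. 351.]
75 [201. 361.]
90 [229. 369.]
105 [261. 372.]
120 [295. 372.]
135 [328. 367.]
150 [357. 359.]
165 [381. 348.]
180 [397. 335.]
195 [406. 320.]
210 [405. 305.]
225 [397. 291.]
240 [381. 279.]
255 [358. 270.]
270 [331. 263.]
285 [301. 260.]
300 [270. 260.]
315 [239. 264.]
330 [211. 272.]
345 [187. 282.]
```

arm_command(
  rows=[
    {"x": 0.489,"y": 0.055,"z": 0,"wx": 0,"wy": 0,"wz": 0,"claw": -1},
    {"x": 0.489,"y": 0.055,"z": 0,"wx": 0,"wy": 0,"wz": 0,"claw": -1},
    {"x": 0.489,"y": 0.055,"z": 0,"wx": 0,"wy": 0,"wz": 0,"claw": -1},
    {"x": 0.489,"y": 0.055,"z": 0,"wx": 0,"wy": 0,"wz": 0,"claw": -1},
    {"x": 0.489,"y": 0.055,"z": 0,"wx": 0,"wy": 0,"wz": 0,"claw": -1},
  ],
)

```text
time_s: 4.12
eef_pos: [0.5597, -0.1705, 0.2144]
ee_rot: [[0.22, -0.975, 0.0], [-0.975, -0.22, -0.0], [0.0, -0.0, -1.0]]
wrist_force: [1.0, -0.3, 0.6]
gripper_width: 0.0911
```

arm_command(
  rows=[
    {"x": 0,"y": 0,"z": 0,"wx": 0,"wy": 0,"wz": -0.0574,"claw": -1},
    {"x": 0,"y": 0,"z": 0,"wx": 0,"wy": 0,"wz": -0.0574,"claw": -1},
    {"x": 0,"y": 0,"z": 0,"wx": 0,"wy": 0,"wz": -0.0574,"claw": -1},
    {"x": 0,"y": 0,"z": 0,"wx": 0,"wy": 0,"wz": -0.0574,"claw": -1},
    {"x": 0,"y": 0,"z": 0,"wx": 0,"wy": 0,"wz": -0.0574,"claw": -1},
  ],
)

```text
time_s: 4.75
eef_pos: [0.5597, -0.1685, 0.2142]
ee_rot: [[0.904, -0.427, -0.0], [-0.427, -0.904, -0.0], [-0.0, 0.0, -1.0]]
wrist_force: [-0.3, 1.0, -0.0]
gripper_width: 0.0914
```

arm_command(
  rows=[
    {"x": 0,"y": 0,"z": 0,"wx": 0,"wy": 0,"wz": -0.0574,"claw": -1},
    {"x": 0,"y": 0,"z": 0,"wx": 0,"wy": 0,"wz": -0.0574,"claw": -1},
    {"x": 0,"y": 0,"z": 0,"wx": 0,"wy": 0,"wz": -0.0574,"claw": -1},
    {"x": 0,"y": 0,"z": 0,"wx": 0,"wy": 0,"wz": -0.0574,"claw": -1},
    {"x": 0,"y": 0,"z": 0,"wx": 0,"wy": 0,"wz": -0.0574,"claw": -1},
  ],
)

```text
time_s: 5.38
eef_pos: [0.5597, -0.1685, 0.2142]
ee_rot: [[0.896, 0.445, -0.0], [0.445, -0.896, -0.0], [-0.0, 0.0, -1.0]]
wrist_force: [-0.9, 0.1, 0.0]
gripper_width: 0.0914
```

Run:
```python
from h import *
o=get_obs(); print(o["time_s"],o["eef_pos"],o["ee_rot"][:,0],o["qpos"])
im=read_camera("wrist"); cv2.imwrite("pics/w5.png",im[:,:,::-1])
```

```text
5.375 [ 0.55969745 -0.16853638  0.2142052 ] [ 8.95763550e-01  4.44530813e-01 -1.38220771e-04] [-3.94495402e-01  4.36178358e-01  1.44798884e+00 -2.25796041e-04
  1.25738907e+00 -8.55076218e-01]
```

View pics/w5.png

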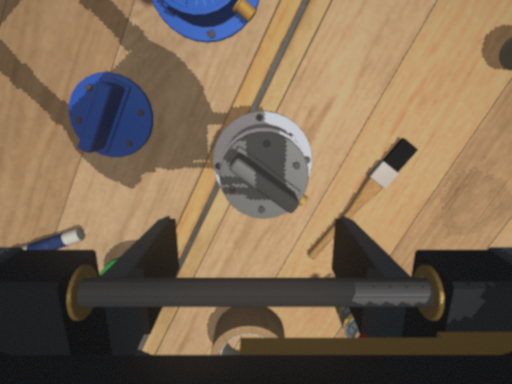

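Run:
```python
import cv2
s=cv2.imread("pics/w5.png")
cv2.imwrite("pics/w5c.png",cv2.resize(s[100:230,195:330],(623,600),interpolation=cv2.INTER_CUBIC))
```

```text
(no output)
```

View pics/w5c.png

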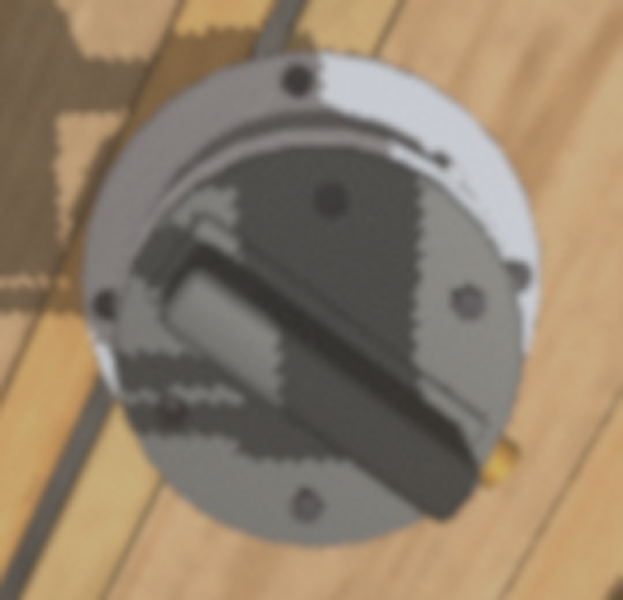

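Run:
```python
from h import *
from scipy.optimize import least_squares
o=get_obs()
k=623/135;f=lambda u,v:(195+u/k,100+v/k)
pts=[(83,270),(120,160),(200,85),(298,53),(400,72),(480,130),(530,210),(541,290)]
W=np.array([atz("wrist",f(*p),.008,o)[:2] for p in pts])
r=least_squares(lambda q:np.hypot(*(W-q[:2]).T)-.06,[.56,-.16]);print("pot",r.x,np.abs(r.fun).max());c=r.x
pts=[(117,330),(140,235),(215,165),(310,145),(400,160),(480,225),(522,320),(510,425),(430,520),(315,547),(200,505)]
for z in (.07,.082):
  W=np.array([atz("wrist",f(*p),z,o)[:2] for p in pts])
  r=least_squares(lambda q:np.hypot(*(W-q[:2]).T)-q[2],[.56,-.16,.044]);print("cover",z,r.x,np.abs(r.fun).max())
ang=lambda d:np.degrees(np.arctan2(d[1],d[0]))
A=atz("wrist",f(205,215),.086,o);B=atz("wrist",f(485,418),.086,o);print("barfoot",ang(B-A),np.hypot(*(A-B)[:2]))
A=atz("wrist",f(200,270),.118,o);B=atz("wrist",f(475,465),.118,o);print("bar",ang(B-A),np.hypot(*(A-B)[:2]))
for z in (.02,.03,.05):
  for n,p in (("out",(510,462)),("rib",(440,158))):
    q=atz("wrist",f(*p),z,o)[:2]-c;print(z,n,ang(q),np.hypot(*q))
```

```text
pot [ 0.56449159 -0.15852777] 0.00071219204213957
cover 0.07 [ 0.56516953 -0.15939857  0.04553818] 0.001235930340622346
cover 0.082 [ 0.56354461 -0.15697681  0.04380717] 0.0011889498376196975
barfoot -9.212691019423437 0.07278687073215148
bar -8.91787985759659 0.06419062955281334
0.02 out -12.24498713416184 0.06692131430705796
0.02 rib 76.2527700719644 0.04760903232845959
0.03 out -10.95222983940055 0.06361879157175014
0.03 rib 78.0848035351437 0.047727305332389953
0.05 out -7.922314428924512 0.05712767349502259
0.05 rib 81.7126032886214 0.04810892605011908
```

arm_command(
  rows=[
    {"x": 0,"y": 0,"z": 0,"wx": 0,"wy": 0,"wz": -0.0589,"claw": -1},
    {"x": 0,"y": 0,"z": 0,"wx": 0,"wy": 0,"wz": -0.0589,"claw": -1},
    {"x": 0,"y": 0,"z": 0,"wx": 0,"wy": 0,"wz": -0.0589,"claw": -1},
    {"x": 0,"y": 0,"z": 0,"wx": 0,"wy": 0,"wz": -0.0589,"claw": -1},
    {"x": 0,"y": 0,"z": 0,"wx": 0,"wy": 0,"wz": -0.0589,"claw": -1},
  ],
)

```text
time_s: 6.05
eef_pos: [0.5599, -0.1683, 0.2141]
ee_rot: [[0.187, 0.982, -0.0], [0.982, -0.187, -0.0], [-0.0, -0.0, -1.0]]
wrist_force: [-0.1, -0.3, 0.7]
gripper_width: 0.0908
```

arm_command(
  rows=[
    {"x": 0.08,"y": 0,"z": 0.25,"wx": 0,"wy": 0,"wz": 0,"claw": -0.2},
    {"x": 0,"y": 0,"z": 0.25,"wx": 0,"wy": 0,"wz": 0,"claw": -0.2},
  ],
)

```text
time_s: 6.3
eef_pos: [0.562, -0.1585, 0.1537]
ee_rot: [[0.192, 0.981, 0.001], [0.981, -0.192, -0.0], [-0.0, 0.001, -1.0]]
wrist_force: [-0.5, -0.4, -0.1]
gripper_width: 0.0742
```

Run:
```python
from h import *
o=get_obs(); print(o["time_s"],o["eef_pos"],np.degrees(np.arctan2(o["ee_rot"][1,0],o["ee_rot"][0,0])),o["qpos"],o["gripper_width"])
im=read_camera("wrist"); cv2.imwrite("pics/w6.png",im[:,:,::-1])
print(proj("wrist",[[.561,-.159,.118],[.561,-.159,.082],o["eef_pos"]],o))
```

```text
6.3 [ 0.56201356 -0.15849241  0.15371253] 78.92011011206097 [-3.77107049e-01  5.00181270e-01  1.52248735e+00 -1.31860554e-05
  1.11798308e+00 -1.75451714e+00] 0.07424222902213207
[[254.08378719 219.9179331 ]
 [254.15904429 203.49267557]
 [255.15881925 243.56609853]]
```

View pics/w6.png

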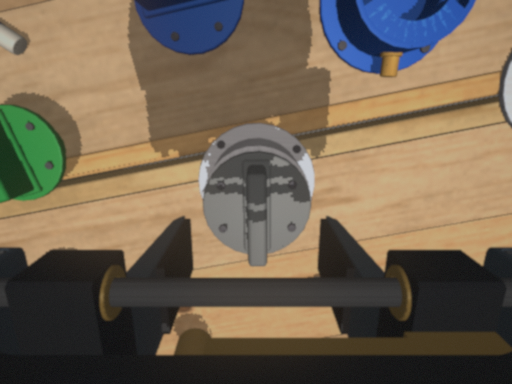

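arm_command(
  rows=[
    {"x": 0.018,"y": -0.02,"z": 0.26,"wx": 0,"wy": 0,"wz": 0.003,"claw": -0.2},
    {"x": 0,"y": 0,"z": 0.25,"wx": 0,"wy": 0,"wz": 0,"claw": 0.3},
    {"x": 0,"y": 0,"z": 0,"wx": 0,"wy": 0,"wz": 0,"claw": 0.3},
    {"x": 0,"y": 0,"z": 0,"wx": 0,"wy": 0,"wz": 0,"claw": 0.3},
  ],
  newtons=20,
)

```text
time_s: 6.85
eef_pos: [0.561, -0.1561, 0.0941]
ee_rot: [[0.199, 0.98, 0.001], [0.98, -0.199, -0.0], [-0.0, 0.001, -1.0]]
wrist_force: [0.1, 0.4, 0.9]
gripper_width: 0.0323
```

arm_command(
  rows=[
    {"x": 0,"y": 0,"z": 0,"wx": 0,"wy": 0,"wz": 0,"claw": 1},
    {"x": 0,"y": 0,"z": 0,"wx": 0,"wy": 0,"wz": 0,"claw": 1},
    {"x": 0,"y": 0,"z": 0,"wx": 0,"wy": 0,"wz": 0,"claw": 1},
    {"x": 0,"y": 0,"z": 0,"wx": 0,"wy": 0,"wz": 0,"claw": 1},
  ],
)

```text
time_s: 7.35
eef_pos: [0.5611, -0.1556, 0.0935]
ee_rot: [[0.197, 0.98, 0.001], [0.98, -0.197, -0.001], [-0.0, 0.001, -1.0]]
wrist_force: [-1.5, 0.2, 8.1]
gripper_width: 0.0141
```

Run:
```python
from h import *
o=get_obs(); print(o["time_s"],o["eef_pos"],np.degrees(np.arctan2(o["ee_rot"][1,0],o["ee_rot"][0,0])),o["wrist_force"],o["torque"],o["gripper_width"])
im=read_camera("wrist"); cv2.imwrite("pics/w7.png",im[:,:,::-1])
```

```text
7.35 [ 0.56106292 -0.15560784  0.09351383] 78.61075452880334 [-1.5005258   0.2038909   8.08104751] [ 0.00869436  0.27706426 -0.00485733] 0.01407335975951066
```

View pics/w7.png

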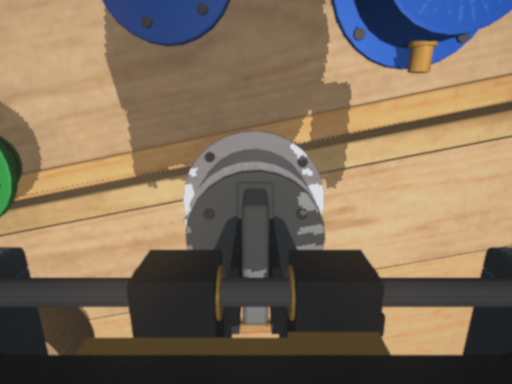

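Run:
```python
from h import *
from scipy.optimize import least_squares
o=get_obs()
pts=[(187,230),(192,208),(207,188),(230,174),(255,170),(280,174),(304,188),(318,208),(323,230)]
for z in (.080,.082):
  W=np.array([atz("wrist",p,z,o)[:2] for p in pts])
  r=least_squares(lambda q:np.hypot(*(W-q[:2]).T)-q[2],[.56,-.16,.044]);print(r.x,np.abs(r.fun).max())
  r=least_squares(lambda q:np.hypot(*(W-q[:2]).T)-.044,[.56,-.16]);print(r.x, o["ee_rot"][:2,:2].T@(r.x-o["eef_pos"][:2]))
```

```text
[ 0.56248643 -0.15591199  0.0429499 ] 0.00027924925299089437
[ 0.5638099  -0.15617998] [-2.31656990e-05  2.80575543e-03]
[ 0.5615983  -0.15573598  0.0424854 ] 0.0002762291898969482
[ 0.56351259 -0.15612358] [-2.65894971e-05  2.50316291e-03]
```

arm_command(
  rows=[
    {"x": 0,"y": 0,"z": 0,"wx": 0,"wy": 0,"wz": 0.035,"claw": 1},
    {"x": 0,"y": 0,"z": 0,"wx": 0,"wy": 0,"wz": 0.035,"claw": 1},
    {"x": 0,"y": 0,"z": 0,"wx": 0,"wy": 0,"wz": 0.035,"claw": 1},
    {"x": 0,"y": 0,"z": 0,"wx": 0,"wy": 0,"wz": 0.035,"claw": 1},
  ],
)

```text
time_s: 7.9
eef_pos: [0.5612, -0.1556, 0.0935]
ee_rot: [[0.599, 0.801, 0.001], [0.801, -0.599, -0.0], [0.0, 0.001, -1.0]]
wrist_force: [0.2, 0.5, 7.5]
gripper_width: 0.0135
```

arm_command(
  rows=[
    {"x": 0,"y": 0,"z": 0.005,"wx": 0,"wy": 0,"wz": 0.03,"claw": 1},
    {"x": 0,"y": 0,"z": 0,"wx": 0,"wy": 0,"wz": 0.03,"claw": 1},
  ],
)

```text
time_s: 8.15
eef_pos: [0.5618, -0.1557, 0.0935]
ee_rot: [[0.738, 0.675, 0.003], [0.675, -0.738, -0.001], [0.001, 0.003, -1.0]]
wrist_force: [-0.1, 0.1, 14.6]
gripper_width: 0.0139
```

arm_command(
  rows=[
    {"x": 0,"y": 0,"z": 0,"wx": 0,"wy": 0,"wz": 0.025,"claw": 1},
    {"x": 0,"y": 0,"z": 0,"wx": 0,"wy": 0,"wz": 0.025,"claw": 1},
  ],
)

```text
time_s: 8.4
eef_pos: [0.5618, -0.1557, 0.0935]
ee_rot: [[0.834, 0.552, 0.003], [0.552, -0.834, -0.001], [0.002, 0.002, -1.0]]
wrist_force: [0.4, 0.2, 13.9]
gripper_width: 0.0138
```

arm_command(
  rows=[
    {"x": 0,"y": 0,"z": 0,"wx": 0,"wy": 0,"wz": 0.025,"claw": 1},
    {"x": 0,"y": 0,"z": 0,"wx": 0,"wy": 0,"wz": 0.025,"claw": 1},
  ],
)

```text
time_s: 8.65
eef_pos: [0.5618, -0.1557, 0.0934]
ee_rot: [[0.91, 0.414, 0.003], [0.414, -0.91, -0.001], [0.002, 0.002, -1.0]]
wrist_force: [1.4, 0.4, 13.6]
gripper_width: 0.0137
```

arm_command(
  rows=[
    {"x": 0,"y": 0,"z": 0,"wx": 0,"wy": 0,"wz": 0.025,"claw": 1},
    {"x": 0,"y": 0,"z": 0,"wx": 0,"wy": 0,"wz": 0.025,"claw": 1},
  ],
)

```text
time_s: 8.9
eef_pos: [0.5619, -0.1557, 0.0935]
ee_rot: [[0.964, 0.267, 0.003], [0.267, -0.964, -0.001], [0.002, 0.002, -1.0]]
wrist_force: [1.7, -0.7, 12.8]
gripper_width: 0.0143
```

arm_command(
  rows=[
    {"x": 0,"y": 0,"z": 0,"wx": 0,"wy": 0,"wz": 0.025,"claw": 1},
    {"x": 0,"y": 0,"z": 0,"wx": 0,"wy": 0,"wz": 0.025,"claw": 1},
  ],
)

```text
time_s: 9.15
eef_pos: [0.5622, -0.1557, 0.0934]
ee_rot: [[0.994, 0.113, 0.003], [0.113, -0.994, -0.001], [0.003, 0.001, -1.0]]
wrist_force: [3.5, 0.5, 10.1]
gripper_width: 0.0141
```

Run:
```python
from h import *
o=get_obs(); print(o["time_s"],o["eef_pos"],np.degrees(np.arctan2(o["ee_rot"][1,0],o["ee_rot"][0,0])),o["wrist_force"],o["torque"],o["gripper_width"])
im=read_camera("wrist"); cv2.imwrite("pics/w8.png",im[:,:,::-1])
```

```text
9.15 [ 0.56219928 -0.15572761  0.09344022] 6.473841738417198 [ 3.45510603  0.54062952 10.11296804] [ 0.32539235 -0.87447424  0.29355738] 0.014117202772587717
```

View pics/w8.png

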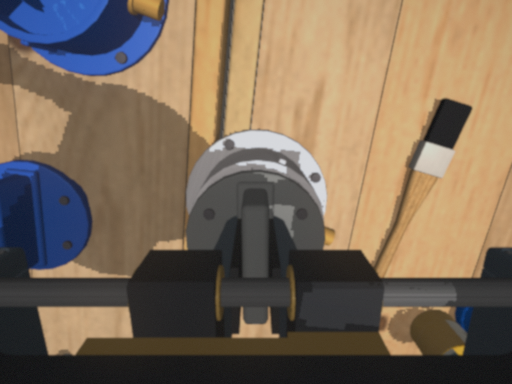

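arm_command(
  rows=[
    {"x": 0,"y": 0,"z": 0,"wx": 0,"wy": 0,"wz": 0.025,"claw": 1},
    {"x": 0,"y": 0,"z": 0,"wx": 0,"wy": 0,"wz": 0.025,"claw": 1},
  ],
)

```text
time_s: 9.45
eef_pos: [0.5624, -0.1557, 0.0932]
ee_rot: [[0.999, -0.044, 0.004], [-0.044, -0.999, -0.001], [0.004, 0.001, -1.0]]
wrist_force: [5.9, 0.6, 1.6]
gripper_width: 0.0136
```

arm_command(
  rows=[
    {"x": 0,"y": 0,"z": 0,"wx": 0,"wy": 0,"wz": 0.025,"claw": 1},
    {"x": 0,"y": 0,"z": 0.02,"wx": 0,"wy": 0,"wz": 0.025,"claw": 1},
  ],
)

```text
time_s: 9.7
eef_pos: [0.5628, -0.1556, 0.0907]
ee_rot: [[0.98, -0.2, 0.004], [-0.2, -0.98, -0.001], [0.005, -0.0, -1.0]]
wrist_force: [9.1, 3.0, 2.3]
gripper_width: 0.0139
```

arm_command(
  rows=[
    {"x": 0.012,"y": 0,"z": 0.025,"wx": 0,"wy": 0,"wz": 0,"claw": 1},
    {"x": 0.006,"y": 0,"z": 0.02,"wx": 0,"wy": 0,"wz": 0,"claw": 1},
  ],
)

```text
time_s: 9.95
eef_pos: [0.5632, -0.1557, 0.0844]
ee_rot: [[0.98, -0.197, 0.001], [-0.197, -0.98, 0.0], [0.001, -0.0, -1.0]]
wrist_force: [2.5, 2.4, 0.4]
gripper_width: 0.0137
```

arm_command(
  rows=[
    {"x": 0.008,"y": 0,"z": 0.02,"wx": 0,"wy": 0,"wz": 0,"claw": 1},
    {"x": 0,"y": 0,"z": 0.015,"wx": 0,"wy": 0,"wz": 0,"claw": 1},
  ],
)

```text
time_s: 10.2
eef_pos: [0.5636, -0.156, 0.0809]
ee_rot: [[0.98, -0.197, -0.0], [-0.197, -0.98, -0.0], [-0.0, 0.0, -1.0]]
wrist_force: [-6.3, 2.9, 29.3]
gripper_width: 0.014
```

arm_command(
  rows=[
    {"x": 0,"y": 0,"z": -0.01,"wx": 0,"wy": 0,"wz": 0,"claw": 1},
    {"x": 0,"y": 0,"z": 0,"wx": 0,"wy": 0,"wz": 0,"claw": 0},
    {"x": 0,"y": 0,"z": 0,"wx": 0,"wy": 0,"wz": 0,"claw": 0},
    {"x": 0,"y": 0,"z": 0,"wx": 0,"wy": 0,"wz": 0,"claw": 0},
    {"x": 0,"y": 0,"z": 0,"wx": 0,"wy": 0,"wz": 0,"claw": 0},
  ],
)

```text
time_s: 10.82
eef_pos: [0.5636, -0.156, 0.0812]
ee_rot: [[0.98, -0.197, -0.0], [-0.197, -0.98, 0.0], [-0.0, 0.0, -1.0]]
wrist_force: [0.2, -0.4, 0.5]
gripper_width: 0.0451
```

arm_command(
  rows=[
    {"x": 0,"y": 0,"z": -0.3,"wx": 0,"wy": 0,"wz": 0,"claw": 0},
    {"x": 0,"y": 0,"z": -0.4,"wx": 0,"wy": 0,"wz": 0,"claw": 0},
    {"x": 0,"y": 0,"z": -0.4,"wx": 0,"wy": 0,"wz": 0,"claw": 0},
    {"x": 0,"y": 0,"z": 0,"wx": 0,"wy": 0,"wz": 0,"claw": 0},
    {"x": 0,"y": 0,"z": 0,"wx": 0,"wy": 0,"wz": 0,"claw": 0},
  ],
)

```text
time_s: 11.45
eef_pos: [0.5633, -0.1559, 0.2128]
ee_rot: [[0.98, -0.197, -0.0], [-0.197, -0.98, 0.0], [-0.001, -0.0, -1.0]]
wrist_force: [-0.4, 0.5, -0.5]
gripper_width: 0.0455
```

Run:
```python
from h import *
o=get_obs(); print(o["time_s"],o["eef_pos"],o["wrist_force"],o["gripper_width"])
s=read_camera("side");w=read_camera("wrist");t=read_camera("top")
R=lambda a:cv2.resize(a[:,:,::-1],(400,300),interpolation=cv2.INTER_CUBIC)
u,v=proj("wrist",[[.561,-.159,.07]],o)[0].astype(int);u0,v0=max(u-80,0),max(v-60,0);print(u0,v0)
cv2.imwrite("pics/end.png",np.vstack([np.hstack([R(s[150:225,190:290]),R(s[210:285,160:260])]),np.hstack([R(w[v0:v0+120,u0:u0+160]),R(t[130:205,240:340])])]))
```

```text
11.45 [ 0.56332618 -0.15589877  0.21281372] [-0.38922162  0.46600418 -0.46019102] 0.0454654555956119
173 125
```

View pics/end.png

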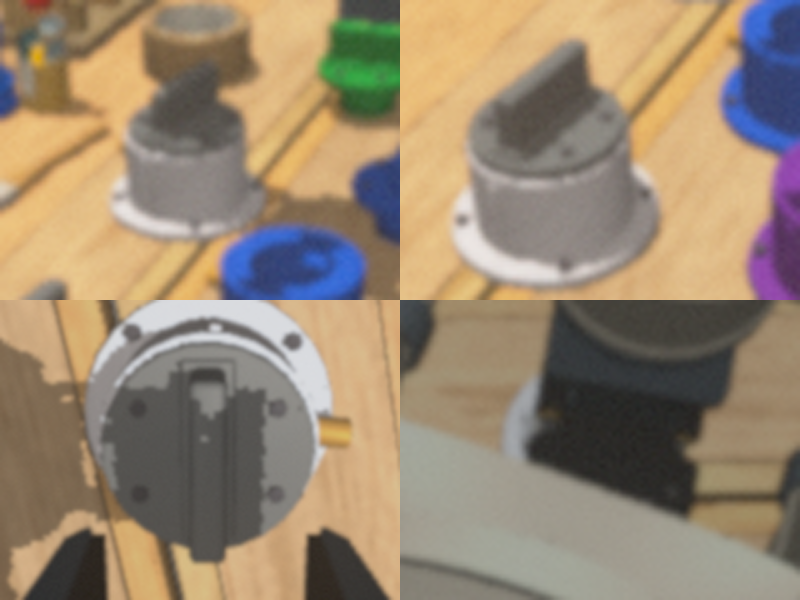

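```bash
python3 -c "
from station import *
print(close_job())"
```

```text
the job is handed in; nothing more can be done
None
```

The proud cover, on the right-hand pot near (0.56, -0.16) m, is turned home and released, and the job was handed in at about 11.6 s.

**What I did:** I gripped the cover by its bar and turned it clockwise under 8 to 15 N of downward push until the lugs found the slots. I then pressed it down, let go and raised the arm clear.

**Last checks:**
- The tool went down 12.5 mm with the cover before bottoming at 29 N, against the 12 mm drop expected.
- The opening stayed at about 14 mm while gripped.
- In the side and wrist pictures the flange sits on the rim, and the bar stands at right angles to the outlet, as on the other pot.
- After the release the wrist force was about zero.
- The other cover looks unmoved in the side view.

**What disagreed:**
- The task text gives a turn of 30 to 63 deg. My pictures put the bar about 88 deg from the ribs. The upward force began to fall away after about 80 deg, and I pressed the cover down at about 90 deg.
- Opposite wrist-camera views put the cover's axis up to about 5 mm apart, so I used the mean and corrected it by eye.
- In the final top view the arm hid the cover, so that view checked nothing.

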